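Hold the tall sleeve over the inspection light

TASK

Pick the tallest of the three red sleeves off its post, gripping it gently so that its thin wall is not squeezed hard, and bring it, upright all the way, over the middle of the round inspection light. Hold it there in the air, upright and still, with its lower end about 10 cm above the light, for at least three seconds, and finish while still holding it: do not put it down or let go. Leave the two shorter sleeves and everything else on the bench where they are.

Things in the scene. Friction and masses are not known exactly. Their poses are not given: they have to be found in the camera images.
- sleeve_tall: open-ended thin-walled aluminium tube, painted red outside and bare inside, 48 mm outside diameter, 3 mm wall, 120 mm tall, about 140 g; it stands upright over a post of the rack. Origin: centre of its lower end; z points up its axis. This is the one to lift, from any of the three posts. It is fragile: 5 to 15 N of grip per finger carries it, more than 25 N damages it.
- sleeve_short1: open-ended thin-walled aluminium tube, painted red outside and bare inside, 48 mm outside diameter, 3 mm wall, 90 mm tall, about 105 g; it stands upright over a post of the rack. Origin: centre of its lower end; z points up its axis. Stays on its post.
- sleeve_short2: open-ended thin-walled aluminium tube, painted red outside and bare inside, 48 mm outside diameter, 3 mm wall, 90 mm tall, about 105 g; it stands upright over a post of the rack. Origin: centre of its lower end; z points up its axis. Stays on its post.
- rack: fixed wooden board 90 x 320 x 20 mm (x, y, z) with three upright black posts, 32 mm diameter, 35 mm tall above the board, at y = -110, 0, +110 mm. The sleeves stand on the board around the posts with about 4 mm of play all round, so their tops are 140 mm (tall) and 110 mm (short) above the bench. Origin: centre of its underside; y runs along the row of posts, z up.
- light: fixed round inspection light: flat black puck with a white disc on top, 130 mm diameter, 24 mm high. Origin: centre of its underside on the bench.
- light_top (a point): centre of the inspection light's white top face, 24 mm above the bench
- jar: closed jar, 58 mm diameter, 65 mm tall, near the light on its far side. Origin: centre of its underside. Leave alone.
- collar: bare aluminium collar lying flat, 52 mm diameter, 16 mm high, near the light on the robot's side. Origin: centre of its underside. Leave alone.
- screwdriver: screwdriver 180 mm long, lying beyond the rack. Origin: on its underside near its middle; x runs along it. Leave alone.
- brush: small brush 170 mm long, lying on the robot's side of the rack. Origin: on its underside near its middle; x runs along it. Leave alone.
- tape: cardboard ring lying flat, 80 mm diameter, 24 mm high, at the far middle of the bench. Origin: centre of its underside. Leave alone.

How it is judged (in metres and radians):
On the way, in this order (a step that is already met when the one before it is completed fails the run):
1. the tall sleeve is lifted off its post, at least 10 mm above the post's top, in the fingers (height (world z) of sleeve_tall above 0.065 m and contact force between the fingers and sleeve_tall above 0.5 N and contact force between sleeve_tall and rack below 0.1 N), for 0.2 s.
2. the tall sleeve is held over the light, upright and still, for two seconds (horizontal distance between sleeve_tall and light below 0.025 m and height (world z) of sleeve_tall between 0.074 and 0.174 m and angle between sleeve_tall's own z axis and vertical below 0.09 rad and linear speed of sleeve_tall below 0.02 m/s and angular speed of sleeve_tall below 0.15 rad/s and contact force between the fingers and sleeve_tall above 0.5 N and contact force between sleeve_tall and light below 0.1 N and contact force between sleeve_tall and rack below 0.1 N), for 2 s.
At the end, for the whole second after the job is handed in: The tall sleeve is held by the fingers alone, its lower end 50 to 150 mm above the light's top and within 25 mm of the light's middle seen from above, upright within 0.09 rad (5 degrees) and still (below 20 mm/s and 0.15 rad/s) (all of step 2); the arm keeps its last pose, push and grip.
It fails at once if the tall sleeve is squeezed or pushed too hard by the fingers (more than about 25 N per finger) (contact force between the fingers and sleeve_tall above 50 N).
It fails at once if the tall sleeve tips more than 20 degrees (angle between sleeve_tall's own z axis and vertical above 0.35 rad).
It fails at once if a shorter sleeve is moved more than 40 mm (distance of any of sleeve_short1, sleeve_short2 from where it was at the start of the episode above 0.04 m).
It fails at once if one of the other things (jar, collar, screwdriver, brush, cardboard ring) is moved more than 40 mm (distance of any of jar, collar, screwdriver, brush, tape from where it was at the start of the episode above 0.04 m).
It also fails if it takes over 48 s, if anything falls off the work surface, if the arm or the gripper's body presses on something with over 40 N, if the wrist force passes 120 N, or if a joint passes its speed limit or range.

ROBOT

A 6-joint arm with a two-finger parallel gripper is mounted at the origin on the work surface. World frame = base frame: x ahead of the robot, y to its left, z up, the work surface at z = 0. Lengths are in m, angles in degrees, forces in N, time in s.
With the tool pointing down it reaches from about 0.3 to 0.75 m from the base axis. Payload 8.5 kg.
Tool frame: the origin (TCP) lies midway between the tips of the shut fingers; the grasp point (between the pads) lies 19 mm behind it (env.pinch_z is the z of the grasp point in the tool frame, in m); z points along the fingers, y is the line along which they close (so a half turn about z gives the same grasp; the last joint's range is limited). The gripper opens to 85 mm and grips with 20 to 120 N. Pads are 22 mm wide; open, the fingers measure 114 mm over their backs; the gripper's body (76 mm by 85 mm) begins 54 mm behind the grasp point. The pads swing forward as they close: fully open they stand 13 mm farther back than shut.
Start: joints at [-75.877, 21.807, 74.336, -0, 83.858, -12.336], TCP at [0.245, -0.492, 0.231] pointing down, gripper open.
Joint ranges: [-178.18, 178.18], [-50.72, 133.34], [12.68, 142.11], [-81.47, 261.47], [9.98, 163.14], [-165.26, 165.26]. Speed limits (degrees/s): [136.94, 136.94, 180, 180, 180, 180].

INTERFACE

Orientations are given as a 3x3 rotation matrix whose columns are the frame's x, y, z axes.
In Python, from rig import env gives the robot as it stands.
- The arm moves only by the tool arm_command, never from a script. Its argument "deltas" is a list of rows, each an object of numbers: "rx", "ry", "rz": the turn, a rotation vector about the tool's x, y, z in rad; "dx", "dy", "dz": the shift along the tool's x, y, z in m; "fingers": the finger opening in m, from 0 to 0.0854. In form: [{"rx": .., "ry": .., "rz": .., "dx": .., "dy": .., "dz": .., "fingers": ..}, ...]. A call has 1 to 12 rows; each row shifts and turns the commanded pose from where the row before left it, along the tool's axes as they then stand; what a row does not reach is not made up. A row lasts 1/10 s, in which the tool goes at most 50 mm and 8.59 degrees, less where a joint would pass 70% of its speed; a pose out of reach is approached as far as the arm can. A call is refused whole if a number of a shift passes 0.05 or a number of a turn 0.15, either way. A call with a gripper value outside its range is refused whole. The fingers move at their own pace and stop on an object; "squeeze" is the grip in N (left out, the last holds). Time passes only in rows, so rows that do not move let the fingers close. It gives the time, the measured TCP pose, the force, the opening and the grip force at its end, in the units of the state.
- env.observe(): the state, without advancing time (a new reading comes with each control period).
- env.get_image(name): name is "scene" or "side" or "wrist"; returns a dict with "color" (400x640x3 uint8, blue, green, red), "camera_matrix" (3x3 intrinsics, pixels), "eye" and "orientation" of the camera in the world. Camera axes: x right, y up, looking along -z (the intrinsics and any distortion apply to the point x, -y, -z); pixel columns grow to the right and rows downward; lengths in m; the calibration is good to about 2 mm. A picture is of the moment at which its call begins. There is no depth.
- env.close_job(): hands the job in; it is judged then, once.
Trained networks look in a picture, given as the dict that the camera call returned (one of the last four; its "shot" number tells which), for a name from the list of things; names that differ only in an ending like _2 or _b are one class to them, and where a whole thing is asked for, a point or a joint stands for the part that bears it (a point fixed in the world has none). Each returns a list of dicts, best first, with "p" (0 to 1); they miss things now and then, are a little off and sometimes report something else, mostly with a low value. They report only what shows in the picture. A call takes as long as a camera call.
- env.look_for(query, picture): "box" ([left, top, right, bottom] in pixels, round what is visible of it).
- env.tip_of(query, picture): "location" ([column, row] in pixels: a listed point, or the origin of a listed thing).
The state is a dict: "time_s": time; "q": joint angles; "qvel": joint speeds; "joint_efforts": joint torques, N m; "position": TCP position; "tool_rot": TCP orientation; "ft_force": force on the tool from outside, world axes, zero at the start; "wrist_torque": the same for the moment, N m; "grip_width": finger opening in m; "gripper_force": force on a finger pad.
Only numpy, scipy, OpenCV 4.12 (cv2) and the standard library are available. Lean on these libraries where they do the work, as an engineer would, in place of code of your own. Each camera call takes 0.05 s, during which the arm holds its last target. There are 200 camera calls.

## Working session

There is one attempt and no reset: what is moved stays moved. The work goes in short steps, Python scripts to look and compute and a tool call to move; the robot and the scene stay as the last step left them, time stands still between calls to the robot, and variables do not carry over. Pictures are saved under pics/ and viewed, at most 10 in all, crops included, and the job is handed in when it is done.

Besides the shell and the picture viewer there is one more tool, called after ">>>" as name([rows], argument=value, ...), one row to a line, values as JSON. arm_command: Moves the arm, as the interface text tells. Its arguments: {"type":"object","properties":{"deltas":{"type":"array"},"squeeze":{"type":"number"}},"required":["deltas"]}

```bash
mkdir -p pics; cat > h.py <<'E'
import numpy as np, cv2
from rig import env
def ray(im,px):
    K=np.array(im["camera_matrix"]);d=np.linalg.inv(K)@[px[0],px[1],1];d=np.array([d[0],-d[1],-d[2]])
    return np.array(im["eye"]),np.array(im["orientation"])@d
def atz(im,px,z):
    e,d=ray(im,px);return e+d*(z-e[2])/d[2]
def proj(im,P):
    c=np.array(im["orientation"]).T@(np.array(P)-im["eye"]);c=np.array(im["camera_matrix"])@[c[0],-c[1],-c[2]];return c[:2]/c[2]
E
python3 - <<'E'
from h import *
np.set_printoptions(precision=3,suppress=True)
s=env.observe();print(s["time_s"],s["position"],s["tool_rot"],env.pinch_z,s["grip_width"])
for n in("scene","side"):
    im=env.get_image(n);print(n,[k for k in im],np.array(im["eye"]));cv2.imwrite(f"pics/{n}0.png",im["color"])
    for q in("sleeve_tall","sleeve_short1","light","rack","jar","collar"):
        for r in env.look_for(q,im)[:3]:print(q,"box",np.round(r["box"]),round(r["p"],2))
    for q,z in(("sleeve_tall",.02),("sleeve_short1",.02),("light_top",.024),("rack",0),("jar",0)):
        for r in env.tip_of(q,im)[:3]:print(q,np.round(r["location"]),round(r["p"],2),atz(im,r["location"],z))
E
```

```text
0.0 [ 0.245 -0.492  0.231] [[ 0.895  0.446 -0.   ]
 [ 0.446 -0.895  0.001]
 [ 0.    -0.001 -1.   ]] -0.0187 0.08542852269488146
scene ['color', 'camera_matrix', 'eye', 'orientation', 'shot'] [1.074 0.317 0.76 ]
sleeve_tall box [239. 125. 261. 179.] 0.81
sleeve_short1 box [281. 144. 302. 188.] 0.63
light box [375. 232. 438. 291.] 0.94
rack box [188. 151. 316. 202.] 0.69
jar box [346. 271. 370. 307.] 0.87
jar box [426. 217. 453. 237.] 0.46
collar box [426. 216. 452. 237.] 0.75
sleeve_tall [255. 168.] 0.91 [ 0.542 -0.242  0.02 ]
sleeve_short1 [214. 161.] 0.69 [ 0.583 -0.347  0.02 ]
sleeve_short1 [292. 177.] 0.56 [ 0.516 -0.141  0.02 ]
light_top [408. 255.] 0.77 [0.568 0.205 0.024]
light_top [254. 167.] 0.56 [ 0.544 -0.243  0.024]
light_top [435. 231.] 0.29 [0.476 0.229 0.024]
rack [251. 174.] 0.96 [ 0.551 -0.251 -0.   ]
jar [353. 295.] 0.7 [0.702 0.15  0.   ]
side ['color', 'camera_matrix', 'eye', 'orientation', 'shot'] [0.401 0.767 0.971]
sleeve_tall box [338. 106. 362. 152.] 0.96
sleeve_tall box [338. 298. 365. 319.] 0.52
sleeve_short1 box [340. 142. 364. 181.] 0.74
sleeve_short1 box [335.  88. 355. 121.] 0.68
sleeve_short1 box [304. 131. 312. 178.] 0.52
light box [262. 253. 325. 313.] 0.55
rack box [328. 109. 368. 196.] 0.89
rack box [376. 125. 397. 169.] 0.6
jar box [233. 230. 257. 271.] 0.79
jar box [263. 254. 326. 314.] 0.59
collar box [337. 297. 364. 318.] 0.54
collar box [232. 232. 253. 271.] 0.43
sleeve_tall [347. 146.] 0.89 [ 0.546 -0.238  0.02 ]
sleeve_short1 [345. 175.] 0.82 [ 0.53  -0.129  0.02 ]
sleeve_short1 [342. 118.] 0.73 [ 0.584 -0.346  0.02 ]
light_top [298. 278.] 0.71 [0.567 0.2   0.024]
rack [345. 150.] 0.88 [ 0.551 -0.24   0.   ]
jar [247. 256.] 0.83 [0.699 0.156 0.   ]
```

```bash
python3 - <<'E'
import cv2,numpy as np
a=cv2.imread("pics/scene0.png")[90:330,150:480];b=cv2.imread("pics/side0.png")[70:330,200:430]
a=cv2.resize(a,None,fx=1.3,fy=1.3);b=cv2.resize(b,None,fx=1.56,fy=1.56)
H=max(a.shape[0],b.shape[0]);p=lambda i:cv2.copyMakeBorder(i,0,H-i.shape[0],0,0,0)
o=np.hstack([p(a),p(b)]);print(o.shape);cv2.imwrite("pics/v1.png",o)
E
```

```text
(406, 788, 3)
```

View pics/v1.png

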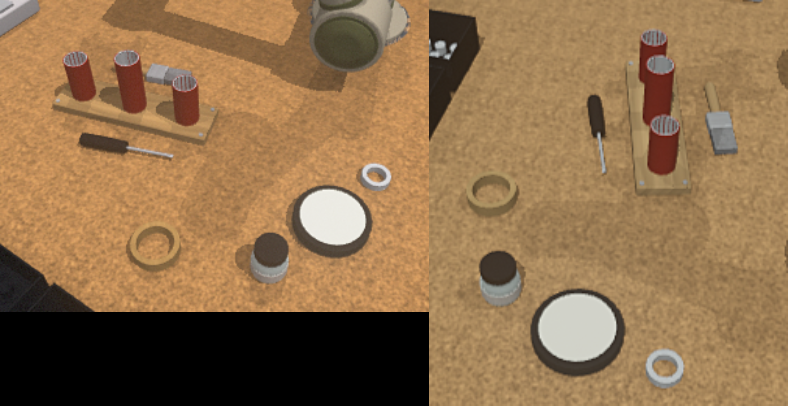

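Both views show the tall sleeve on the middle post (scene px about (250,150), side px (350,130)) and the white disc at scene (407,258). Next I'll refine both positions.

```bash
cat >> h.py <<'E'
from scipy.optimize import least_squares
def cyl(im,x,y,z0,z1,r):
    t=np.linspace(0,2*np.pi,72);P=np.array([proj(im,(x+r*np.cos(a),y+r*np.sin(a),z)) for a in t for z in(z0,z1)])
    return np.r_[P.min(0),P.max(0)]+[-.5,-.5,.5,.5]
E
python3 - <<'E'
from h import *
np.set_printoptions(precision=4,suppress=True)
ims={n:env.get_image(n) for n in("scene","side")}
L=[]
def fit(name,bx,x0,z0,z1,r):
    for ns in(["scene"],["side"],["scene","side"]):
        s=least_squares(lambda p:np.concatenate([cyl(ims[n],*p,z0,z1,r)-bx[n] for n in ns]),x0,loss="soft_l1")
        print(name,ns,s.x,s.fun)
fit("tall",{"scene":[239,125,261,179],"side":[338,106,362,152]},[.545,-.24],.02,.14,.024)
for n,im in ims.items():
    hsv=cv2.cvtColor(im["color"],cv2.COLOR_BGR2HSV)
    m=((hsv[...,1]<50)&(hsv[...,2]>190)).astype(np.uint8)
    k,l,st,c=cv2.connectedComponentsWithStats(m)
    for i in range(1,k):
        if st[i,4]>700:print(n,"white",c[i],st[i],atz(im,c[i],.024))
    m=(((hsv[...,0]<6)|(hsv[...,0]>174))&(hsv[...,1]>170)).astype(np.uint8)
    k,l,st,c=cv2.connectedComponentsWithStats(m)
    for i in range(1,k):
        if st[i,4]>80:print(n,"red",c[i],st[i])
S={"scene":[[281,144,302,188]],"side":[[340,142,364,181]]}
fit("shortA",{n:b[0] for n,b in S.items()},[.52,-.135],.02,.11,.024)
E
```

```text
tall ['scene'] [ 0.5487 -0.2378] [-1.7527  1.7463  3.1385 -1.7826]
tall ['side'] [ 0.5428 -0.2357] [ 0.9199 -1.0086 -0.8141  0.9927]
tall ['scene', 'side'] [ 0.5444 -0.2377] [-0.5299  0.8229  4.1963 -2.7641  0.4741 -1.5944 -1.3163  0.3805]
scene white [405.4949 256.5573] [ 381  236   50   42 1667] [0.5743 0.2029 0.024 ]
side white [294.6184 279.5688] [ 270  259   50   42 1656] [0.5727 0.2056 0.024 ]
side red [344.3113 123.9433] [335  96  22  54 652]
side red [349.2642 167.5284] [340 153  20  29 405]
shortA ['scene'] [ 0.5199 -0.1358] [-0.7823  1.3895  0.8814 -1.3235]
shortA ['side'] [ 0.5167 -0.1353] [ 0.7529 -0.5366 -0.6932  0.5409]
shortA ['scene', 'side'] [ 0.5177 -0.1362] [-0.3384  0.8143  1.2661 -1.9327  0.4393 -0.857  -1.037   0.2073]
```

>>> arm_command([
  {"dz": -0.02, "fingers": 0.085},
  {"dx": 0.03, "dy": -0.008, "dz": -0.02},
  {"dx": 0.035, "dy": -0.0085, "dz": -0.02},
  {"dx": 0.035, "dy": -0.0085},
  {"dx": 0.035, "dy": -0.0085},
  {"dx": 0.035, "dy": -0.0085},
  {"dx": 0.035, "dy": -0.0085},
  {"dx": 0.035, "dy": -0.0085},
  {"dx": 0.035, "dy": -0.0085},
  {"dx": 0.035, "dy": -0.0085},
  {"dx": 0.035, "dy": -0.0085},
  {"dx": 0.035, "dy": -0.0085},
])

```text
invalid input
```

>>> arm_command([
  {"rz": -0.136},
  {"rz": -0.136},
  {"rz": -0.136},
  {"rz": -0.136},
  {"rz": -0.136},
  {"rz": -0.136},
  {"rz": -0.136},
  {"rz": -0.136},
  {"rz": -0.136},
  {"rz": -0.136},
  {},
  {},
])

```text
invalid input
```

```bash
python3 - <<'E'
from h import *
np.set_printoptions(precision=4,suppress=True)
s=env.observe();print(s["time_s"],s["position"],np.array(s["tool_rot"]),s["ft_force"],s["q"])
im=env.get_image("wrist");cv2.imwrite("pics/w1.png",im["color"]);print(im["eye"])
for q,z in(("sleeve_tall",.02),("sleeve_short1",.02),("rack",0)):
    for r in env.tip_of(q,im)[:3]:print(q,np.round(r["location"]),round(r["p"],2),atz(im,r["location"],z))
for q in("sleeve_tall","sleeve_short1"):
    for r in env.look_for(q,im)[:3]:print(q,"box",np.round(r["box"]),round(r["p"],2))
print("pred",cyl(im,.545,-.238,.14,.1401,.024),cyl(im,.545,-.238,.02,.14,.024))
E
```

```text
1.3 [ 0.2451 -0.4924  0.2313] [[ 0.8952  0.4456  0.    ]
 [ 0.4456 -0.8952 -0.    ]
 [ 0.      0.     -1.    ]] [ 0.2722  0.8495 -0.1648] [-75.8765  21.8054  74.3356   0.0016  83.8576 -12.3366]
[ 0.311  -0.4606  0.3745]
pred [  16.4816 -830.6972  141.1209 -620.6128] [  16.6961 -830.0155  222.2844 -303.1612]
```

View pics/w1.png

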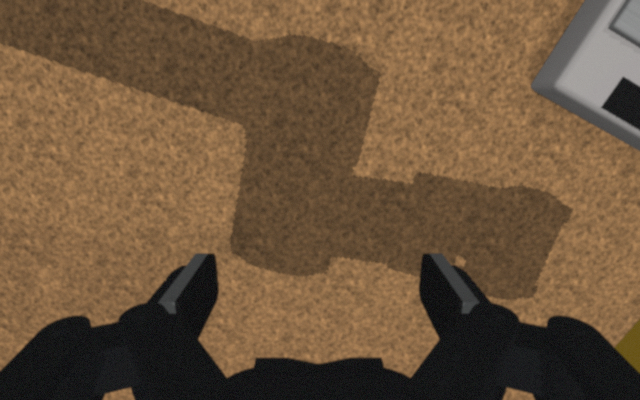

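The picture shows only bare bench and the open fingers, because both calls were refused and the arm didn't move. The rows probably need every field.

>>> arm_command([
  {"rx": 0, "ry": 0, "rz": 0, "dx": 0, "dy": 0, "dz": -0.02, "fingers": 0.085},
  {"rx": 0, "ry": 0, "rz": 0, "dx": 0.03, "dy": -0.008, "dz": -0.02, "fingers": 0.085},
  {"rx": 0, "ry": 0, "rz": 0, "dx": 0.035, "dy": -0.0085, "dz": -0.02, "fingers": 0.085},
  {"rx": 0, "ry": 0, "rz": 0, "dx": 0.035, "dy": -0.0085, "dz": 0, "fingers": 0.085},
  {"rx": 0, "ry": 0, "rz": 0, "dx": 0.035, "dy": -0.0085, "dz": 0, "fingers": 0.085},
  {"rx": 0, "ry": 0, "rz": 0, "dx": 0.035, "dy": -0.0085, "dz": 0, "fingers": 0.085},
  {"rx": 0, "ry": 0, "rz": 0, "dx": 0.035, "dy": -0.0085, "dz": 0, "fingers": 0.085},
  {"rx": 0, "ry": 0, "rz": 0, "dx": 0.035, "dy": -0.0085, "dz": 0, "fingers": 0.085},
  {"rx": 0, "ry": 0, "rz": 0, "dx": 0.035, "dy": -0.0085, "dz": 0, "fingers": 0.085},
  {"rx": 0, "ry": 0, "rz": 0, "dx": 0.035, "dy": -0.0085, "dz": 0, "fingers": 0.085},
  {"rx": 0, "ry": 0, "rz": 0, "dx": 0.035, "dy": -0.0085, "dz": 0, "fingers": 0.085},
  {"rx": 0, "ry": 0, "rz": 0, "dx": 0.035, "dy": -0.0085, "dz": 0, "fingers": 0.085},
], squeeze=20)

```text
time_s: 2.8
position: [0.5448, -0.2387, 0.2914]
tool_rot: [[0.895, 0.446, 0.0], [0.446, -0.895, -0.0], [0.0, 0.0, -1.0]]
ft_force: [0.4, -1.4, 0.4]
grip_width: 0.0849
gripper_force: 0.0
```

>>> arm_command([
  {"rx": 0, "ry": 0, "rz": -0.136, "dx": 0, "dy": 0, "dz": 0, "fingers": 0.085},
  {"rx": 0, "ry": 0, "rz": -0.136, "dx": 0, "dy": 0, "dz": 0, "fingers": 0.085},
  {"rx": 0, "ry": 0, "rz": -0.136, "dx": 0, "dy": 0, "dz": 0, "fingers": 0.085},
  {"rx": 0, "ry": 0, "rz": -0.136, "dx": 0, "dy": 0, "dz": 0, "fingers": 0.085},
  {"rx": 0, "ry": 0, "rz": -0.136, "dx": 0, "dy": 0, "dz": 0, "fingers": 0.085},
  {"rx": 0, "ry": 0, "rz": -0.136, "dx": 0, "dy": 0, "dz": 0, "fingers": 0.085},
  {"rx": 0, "ry": 0, "rz": -0.136, "dx": 0, "dy": 0, "dz": 0, "fingers": 0.085},
  {"rx": 0, "ry": 0, "rz": -0.136, "dx": 0, "dy": 0, "dz": 0, "fingers": 0.085},
  {"rx": 0, "ry": 0, "rz": -0.136, "dx": 0, "dy": 0, "dz": 0, "fingers": 0.085},
  {"rx": 0, "ry": 0, "rz": -0.136, "dx": 0, "dy": 0, "dz": 0, "fingers": 0.085},
  {"rx": 0, "ry": 0, "rz": 0, "dx": 0, "dy": 0, "dz": 0, "fingers": 0.085},
  {"rx": 0, "ry": 0, "rz": 0, "dx": 0, "dy": 0, "dz": 0, "fingers": 0.085},
])

```text
time_s: 4.0
position: [0.5438, -0.2398, 0.2913]
tool_rot: [[-0.245, 0.97, -0.0], [0.97, 0.245, 0.0], [0.0, -0.0, -1.0]]
ft_force: [-0.1, -0.3, 0.3]
grip_width: 0.0852
gripper_force: 0.0
```

```bash
cat > look.py <<'E'
from h import *
np.set_printoptions(precision=4,suppress=True)
s=env.observe();print(s["time_s"],s["position"],np.array(s["tool_rot"]),s["ft_force"],s["q"])
im=env.get_image("wrist");cv2.imwrite("pics/w2.png",im["color"]);print(im["eye"])
for q in("sleeve_tall","sleeve_short1"):
    for r in env.tip_of(q,im)[:3]:print(q,np.round(r["location"]),round(r["p"],2),atz(im,r["location"],.02))
    for r in env.look_for(q,im)[:3]:print(q,"box",np.round(r["box"]),round(r["p"],2))
print("pred",cyl(im,.545,-.238,.14,.1401,.024),cyl(im,.545,-.238,.02,.14,.024),proj(im,(.545,-.238,.14)))
E
python3 look.py
```

```text
4.0 [ 0.5438 -0.2398  0.2913] [[-0.2449  0.9695 -0.0001]
 [ 0.9695  0.2449  0.0001]
 [ 0.0001 -0.0001 -1.    ]] [-0.0709 -0.3258  0.2858] [-35.1982  24.6132  60.0001  -0.      95.3926 -49.3746]
[ 0.527  -0.17    0.4345]
sleeve_tall [325. 154.] 0.86 [ 0.5519 -0.2373  0.02  ]
sleeve_tall box [281.   6. 363. 272.] 0.65
sleeve_tall box [301. 138. 352. 201.] 0.62
sleeve_tall box [530.   1. 617.  44.] 0.34
sleeve_short1 [319.  55.] 0.67 [ 0.517  -0.1309  0.02  ]
sleeve_short1 [326. 235.] 0.62 [ 0.5802 -0.3389  0.02  ]
sleeve_short1 box [306. 220. 354. 290.] 0.83
sleeve_short1 box [295.  18. 348.  79.] 0.68
pred [291.7644 148.637  347.4504 202.914 ] [291.7728 132.8654 347.4414 202.88  ] [319.6043 176.3485]
```

View pics/w2.png

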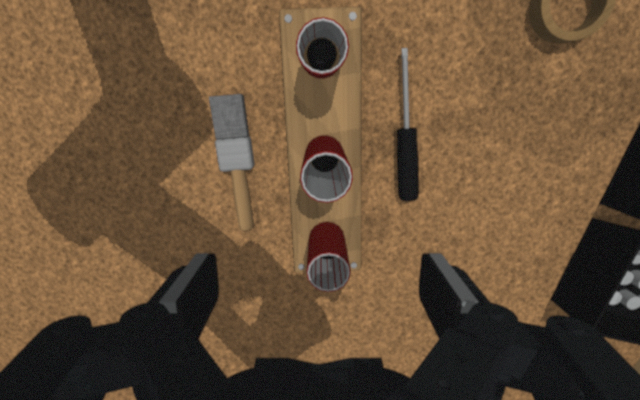

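The wrist view shows the tall sleeve's rim at about px (326,176). That puts its top near (0.550, -0.238), so I'll shift 6 mm along tool y, descend partway and look again.

>>> arm_command([
  {"rx": 0, "ry": 0, "rz": 0, "dx": 0, "dy": 0.006, "dz": 0.02, "fingers": 0.085},
  {"rx": 0, "ry": 0, "rz": 0, "dx": 0, "dy": 0, "dz": 0.03, "fingers": 0.085},
  {"rx": 0, "ry": 0, "rz": 0, "dx": 0, "dy": 0, "dz": 0.03, "fingers": 0.085},
  {"rx": 0, "ry": 0, "rz": 0, "dx": 0, "dy": 0, "dz": 0.02, "fingers": 0.085},
  {"rx": 0, "ry": 0, "rz": 0, "dx": 0, "dy": 0, "dz": 0.01, "fingers": 0.085},
  {"rx": 0, "ry": 0, "rz": 0, "dx": 0, "dy": 0, "dz": 0, "fingers": 0.085},
  {"rx": 0, "ry": 0, "rz": 0, "dx": 0, "dy": 0, "dz": 0, "fingers": 0.085},
])

```text
time_s: 4.95
position: [0.55, -0.2386, 0.1824]
tool_rot: [[-0.248, 0.969, 0.001], [0.969, 0.248, -0.001], [-0.001, 0.001, -1.0]]
ft_force: [-0.3, -0.1, 0.2]
grip_width: 0.0852
gripper_force: 0.0
```

```bash
sed -i 's/w2.png/w3.png/' look.py; python3 look.py
```

```text
4.95 [ 0.55   -0.2386  0.1824] [[-0.2481  0.9687  0.0014]
 [ 0.9687  0.2481 -0.0009]
 [-0.0012  0.0011 -1.    ]] [-0.3003 -0.1381  0.234 ] [-34.7523  28.8418  70.8707   0.0024  80.1931 -49.1196]
[ 0.5328 -0.1688  0.3255]
sleeve_tall [319. 175.] 0.76 [ 0.5511 -0.2384  0.02  ]
sleeve_tall box [282. 151. 358. 259.] 0.93
sleeve_short1 [323. 281.] 0.92 [ 0.5825 -0.3427  0.02  ]
sleeve_short1 box [270.   0. 356.  72.] 0.97
sleeve_short1 box [293. 259. 355. 362.] 0.67
pred [266.651  178.6427 351.2859 258.1374] [266.6758 146.0186 351.2702 258.0599] [308.9846 219.6966]
```

View pics/w3.png

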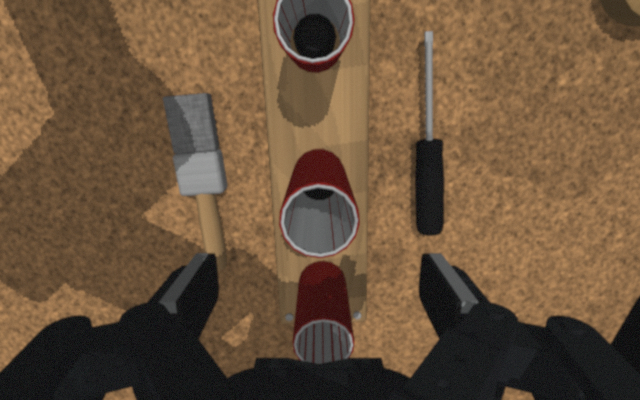

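The rim is centred at px (320,220), midway between the finger tips (217 and 421). It's 77 px wide where I predicted 84, so I'll check the height and depth before descending.

```bash
python3 - <<'E'
from h import *
np.set_printoptions(precision=4,suppress=True)
im=env.get_image("wrist");print(np.array(im["orientation"]),im["camera_matrix"])
c=np.array([.5505,-.238]);d=np.array([-.255,.967])*.11
for n,p in(("A",c+d),("tall",c),("B",c-d)):
    for z in(.11,.14):print(n,p,z,cyl(im,*p,z,z+1e-4,.024))
for nm in("scene","side"):
    k=env.get_image(nm)
    for n,p in(("A",c+d),("tall",c),("B",c-d)):
        for z in(.11,.14):print(nm,n,z,cyl(k,*p,.02,z,.024))
E
```

```text
[[ 0.9686 -0.2381 -0.0708]
 [ 0.2484  0.9284  0.2764]
 [-0.0001 -0.2853  0.9584]] [[344.2142   0.     318.3222]
 [  0.     344.2142 194.8981]
 [  0.       0.       1.    ]]
A [ 0.5224 -0.1316] 0.11 [274.4031 -26.918  360.0797  67.4277]
A [ 0.5224 -0.1316] 0.14 [266.8903 -48.3276 367.2062  63.1977]
tall [ 0.5505 -0.238 ] 0.11 [281.5521 169.7918 355.4932 240.0758]
tall [ 0.5505 -0.238 ] 0.14 [276.2723 181.5054 360.8219 260.7436]
B [ 0.5786 -0.3444] 0.11 [286.9605 317.3134 352.023  371.8153]
B [ 0.5786 -0.3444] 0.14 [283.0831 346.4398 356.1864 405.7807]
scene A 0.11 [280.9856 146.6223 303.658  187.9811]
scene A 0.14 [280.0448 136.926  303.658  187.9811]
scene tall 0.11 [238.5737 136.816  263.6192 177.6163]
scene tall 0.14 [236.652  127.1216 263.6192 177.6163]
scene B 0.11 [198.0686 127.4536 225.3492 167.7046]
scene B 0.14 [195.2523 117.7712 225.3492 167.7046]
side A 0.11 [338.2674 142.0432 360.7098 182.1496]
side A 0.14 [338.2674 132.9137 361.6932 182.1496]
side tall 0.11 [336.3031 113.0832 357.4699 151.9112]
side tall 0.14 [336.3031 103.9528 358.3416 151.9112]
side B 0.11 [334.5329  87.0934 354.566  124.695 ]
side B 0.14 [334.5329  78.0113 355.3434 124.695 ]
```

All three rims come out about 7% smaller than predicted, so it's a systematic effect. The middle sleeve is the tall one and it's centred between the fingers. Descending.

>>> arm_command([
  {"rx": 0, "ry": 0, "rz": 0, "dx": 0, "dy": 0, "dz": 0.01, "fingers": 0.085},
  {"rx": 0, "ry": 0, "rz": 0, "dx": 0, "dy": 0, "dz": 0.015, "fingers": 0.085},
  {"rx": 0, "ry": 0, "rz": 0, "dx": 0, "dy": 0, "dz": 0.015, "fingers": 0.085},
  {"rx": 0, "ry": 0, "rz": 0, "dx": 0, "dy": 0, "dz": 0.015, "fingers": 0.085},
  {"rx": 0, "ry": 0, "rz": 0, "dx": 0, "dy": 0, "dz": 0.015, "fingers": 0.085},
  {"rx": 0, "ry": 0, "rz": 0, "dx": 0, "dy": 0, "dz": 0.015, "fingers": 0.085},
  {"rx": 0, "ry": 0, "rz": 0, "dx": 0, "dy": 0, "dz": 0.01, "fingers": 0.085},
  {"rx": 0, "ry": 0, "rz": 0, "dx": 0, "dy": 0, "dz": 0.004, "fingers": 0.085},
  {"rx": 0, "ry": 0, "rz": 0, "dx": 0, "dy": 0, "dz": 0, "fingers": 0.085},
  {"rx": 0, "ry": 0, "rz": 0, "dx": 0, "dy": 0, "dz": 0, "fingers": 0.085},
])

```text
time_s: 6.35
position: [0.5499, -0.2385, 0.0828]
tool_rot: [[-0.248, 0.969, 0.001], [0.969, 0.248, -0.001], [-0.001, 0.001, -1.0]]
ft_force: [-0.0, -0.2, 0.4]
grip_width: 0.0851
gripper_force: 0.0
```

>>> arm_command([
  {"rx": 0, "ry": 0, "rz": 0, "dx": 0, "dy": 0, "dz": 0, "fingers": 0.075},
  {"rx": 0, "ry": 0, "rz": 0, "dx": 0, "dy": 0, "dz": 0, "fingers": 0.065},
  {"rx": 0, "ry": 0, "rz": 0, "dx": 0, "dy": 0, "dz": 0, "fingers": 0.058},
  {"rx": 0, "ry": 0, "rz": 0, "dx": 0, "dy": 0, "dz": 0, "fingers": 0.054},
  {"rx": 0, "ry": 0, "rz": 0, "dx": 0, "dy": 0, "dz": 0, "fingers": 0.051},
  {"rx": 0, "ry": 0, "rz": 0, "dx": 0, "dy": 0, "dz": 0, "fingers": 0.05},
  {"rx": 0, "ry": 0, "rz": 0, "dx": 0, "dy": 0, "dz": 0, "fingers": 0.05},
], squeeze=20)

```text
time_s: 7.05
position: [0.5497, -0.2383, 0.0823]
tool_rot: [[-0.248, 0.969, 0.0], [0.969, 0.248, -0.0], [-0.0, 0.0, -1.0]]
ft_force: [1.0, 0.3, -0.2]
grip_width: 0.0498
gripper_force: 0.0
```

>>> arm_command([
  {"rx": 0, "ry": 0, "rz": 0, "dx": 0, "dy": 0, "dz": 0, "fingers": 0.049},
  {"rx": 0, "ry": 0, "rz": 0, "dx": 0, "dy": 0, "dz": 0, "fingers": 0.048},
  {"rx": 0, "ry": 0, "rz": 0, "dx": 0, "dy": 0, "dz": 0, "fingers": 0.0475},
  {"rx": 0, "ry": 0, "rz": 0, "dx": 0, "dy": 0, "dz": 0, "fingers": 0.0475},
  {"rx": 0, "ry": 0, "rz": 0, "dx": 0, "dy": 0, "dz": 0, "fingers": 0.0475},
])

```text
time_s: 7.55
position: [0.5496, -0.2383, 0.0824]
tool_rot: [[-0.248, 0.969, 0.0], [0.969, 0.248, -0.0], [-0.0, 0.0, -1.0]]
ft_force: [-0.1, -0.3, -0.6]
grip_width: 0.0473
gripper_force: 0.0
```

>>> arm_command([
  {"rx": 0, "ry": 0, "rz": 0, "dx": 0, "dy": 0, "dz": 0, "fingers": 0.0465},
  {"rx": 0, "ry": 0, "rz": 0, "dx": 0, "dy": 0, "dz": 0, "fingers": 0.0465},
  {"rx": 0, "ry": 0, "rz": 0, "dx": 0, "dy": 0, "dz": 0, "fingers": 0.0465},
])

```text
time_s: 7.85
position: [0.5499, -0.2384, 0.0826]
tool_rot: [[-0.248, 0.969, 0.001], [0.969, 0.248, -0.0], [-0.001, 0.001, -1.0]]
ft_force: [1.5, 0.8, 3.0]
grip_width: 0.0468
gripper_force: 1.8
```

>>> arm_command([
  {"rx": 0, "ry": 0, "rz": 0, "dx": 0, "dy": 0, "dz": 0, "fingers": 0.0455},
  {"rx": 0, "ry": 0, "rz": 0, "dx": 0, "dy": 0, "dz": 0, "fingers": 0.0455},
  {"rx": 0, "ry": 0, "rz": 0, "dx": 0, "dy": 0, "dz": 0, "fingers": 0.0455},
])

```text
time_s: 8.15
position: [0.55, -0.2384, 0.0826]
tool_rot: [[-0.248, 0.969, 0.001], [0.969, 0.248, -0.0], [-0.001, 0.001, -1.0]]
ft_force: [3.2, 0.8, 5.0]
grip_width: 0.0465
gripper_force: 10.5
```

Contact is at 46.5 mm and the pad force is 10.5 N. Lifting straight up.

>>> arm_command([
  {"rx": 0, "ry": 0, "rz": 0, "dx": 0, "dy": 0, "dz": -0.003, "fingers": 0.0455},
  {"rx": 0, "ry": 0, "rz": 0, "dx": 0, "dy": 0, "dz": -0.005, "fingers": 0.0455},
  {"rx": 0, "ry": 0, "rz": 0, "dx": 0, "dy": 0, "dz": -0.006, "fingers": 0.0455},
  {"rx": 0, "ry": 0, "rz": 0, "dx": 0, "dy": 0, "dz": -0.006, "fingers": 0.0455},
  {"rx": 0, "ry": 0, "rz": 0, "dx": 0, "dy": 0, "dz": 0, "fingers": 0.0455},
  {"rx": 0, "ry": 0, "rz": 0, "dx": 0, "dy": 0, "dz": 0, "fingers": 0.0455},
])

```text
time_s: 8.75
position: [0.5496, -0.2383, 0.1024]
tool_rot: [[-0.248, 0.969, 0.0], [0.969, 0.248, -0.0], [-0.0, 0.0, -1.0]]
ft_force: [-0.2, -0.1, -2.1]
grip_width: 0.0464
gripper_force: 12.4
```

```bash
python3 - <<'E'
from h import *
s=env.observe();print(s["gripper_force"],s["ft_force"],s["wrist_torque"])
a=env.get_image("scene")["color"][90:230,170:340];b=env.get_image("side")["color"][60:200,280:450]
cv2.imwrite("pics/v4.png",cv2.resize(np.hstack([a,b]),None,fx=2.3,fy=2.3,interpolation=cv2.INTER_CUBIC))
E
```

```text
12.422101311385632 [-0.21740777 -0.08758726 -2.07735112] [-0.02544927 -0.04411291  0.03547492]
```

View pics/v4.png

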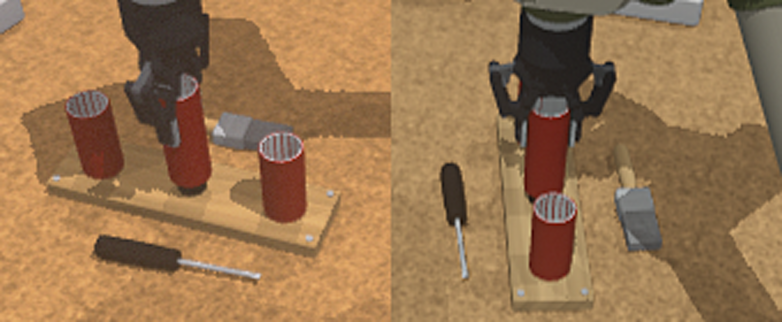

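The sleeve is upright in the fingers with its lower end about 20 mm above the board and the post showing beneath it. The force is 12 N and the short sleeves are untouched. Raising it further.

>>> arm_command([
  {"rx": 0, "ry": 0, "rz": 0, "dx": 0, "dy": 0, "dz": -0.006, "fingers": 0.0455},
  {"rx": 0, "ry": 0, "rz": 0, "dx": 0, "dy": 0, "dz": -0.012, "fingers": 0.0455},
  {"rx": 0, "ry": 0, "rz": 0, "dx": 0, "dy": 0, "dz": -0.014, "fingers": 0.0455},
  {"rx": 0, "ry": 0, "rz": 0, "dx": 0, "dy": 0, "dz": -0.014, "fingers": 0.0455},
  {"rx": 0, "ry": 0, "rz": 0, "dx": 0, "dy": 0, "dz": -0.014, "fingers": 0.0455},
  {"rx": 0, "ry": 0, "rz": 0, "dx": 0, "dy": 0, "dz": -0.014, "fingers": 0.0455},
  {"rx": 0, "ry": 0, "rz": 0, "dx": 0, "dy": 0, "dz": -0.014, "fingers": 0.0455},
  {"rx": 0, "ry": 0, "rz": 0, "dx": 0, "dy": 0, "dz": -0.014, "fingers": 0.0455},
  {"rx": 0, "ry": 0, "rz": 0, "dx": 0, "dy": 0, "dz": -0.014, "fingers": 0.0455},
  {"rx": 0, "ry": 0, "rz": 0, "dx": 0, "dy": 0, "dz": -0.014, "fingers": 0.0455},
  {"rx": 0, "ry": 0, "rz": 0, "dx": 0, "dy": 0, "dz": -0.008, "fingers": 0.0455},
  {"rx": 0, "ry": 0, "rz": 0, "dx": 0, "dy": 0, "dz": -0.002, "fingers": 0.0455},
])

```text
time_s: 10.05
position: [0.5498, -0.2384, 0.2438]
tool_rot: [[-0.248, 0.969, 0.002], [0.969, 0.248, -0.001], [-0.002, 0.001, -1.0]]
ft_force: [-0.5, -0.0, -2.1]
grip_width: 0.0465
gripper_force: 12.5
```

>>> arm_command([
  {"rx": 0, "ry": 0, "rz": 0, "dx": 0.008, "dy": 0.0025, "dz": 0, "fingers": 0.0455},
  {"rx": 0, "ry": 0, "rz": 0, "dx": 0.015, "dy": 0.0047, "dz": 0, "fingers": 0.0455},
  {"rx": 0, "ry": 0, "rz": 0, "dx": 0.02, "dy": 0.0063, "dz": 0, "fingers": 0.0455},
  {"rx": 0, "ry": 0, "rz": 0, "dx": 0.02, "dy": 0.0063, "dz": 0, "fingers": 0.0455},
  {"rx": 0, "ry": 0, "rz": 0, "dx": 0.02, "dy": 0.0063, "dz": 0, "fingers": 0.0455},
  {"rx": 0, "ry": 0, "rz": 0, "dx": 0.02, "dy": 0.0063, "dz": 0, "fingers": 0.0455},
  {"rx": 0, "ry": 0, "rz": 0, "dx": 0.02, "dy": 0.0063, "dz": 0, "fingers": 0.0455},
  {"rx": 0, "ry": 0, "rz": 0, "dx": 0.02, "dy": 0.0063, "dz": 0, "fingers": 0.0455},
  {"rx": 0, "ry": 0, "rz": 0, "dx": 0.02, "dy": 0.0063, "dz": 0, "fingers": 0.0455},
  {"rx": 0, "ry": 0, "rz": 0, "dx": 0.02, "dy": 0.0063, "dz": 0, "fingers": 0.0455},
  {"rx": 0, "ry": 0, "rz": 0, "dx": 0.02, "dy": 0.0063, "dz": 0, "fingers": 0.0455},
  {"rx": 0, "ry": 0, "rz": 0, "dx": 0.02, "dy": 0.0063, "dz": 0, "fingers": 0.0455},
])

```text
time_s: 11.25
position: [0.5616, -0.0027, 0.2418]
tool_rot: [[-0.249, 0.968, -0.001], [0.968, 0.249, 0.001], [0.001, -0.001, -1.0]]
ft_force: [0.4, 0.2, -1.9]
grip_width: 0.0463
gripper_force: 12.5
```

>>> arm_command([
  {"rx": 0, "ry": 0, "rz": 0, "dx": 0.02, "dy": 0.0063, "dz": 0, "fingers": 0.0455},
  {"rx": 0, "ry": 0, "rz": 0, "dx": 0.02, "dy": 0.0063, "dz": 0, "fingers": 0.0455},
  {"rx": 0, "ry": 0, "rz": 0, "dx": 0.02, "dy": 0.0063, "dz": 0, "fingers": 0.0455},
  {"rx": 0, "ry": 0, "rz": 0, "dx": 0.02, "dy": 0.0063, "dz": 0, "fingers": 0.0455},
  {"rx": 0, "ry": 0, "rz": 0, "dx": 0.02, "dy": 0.0063, "dz": 0, "fingers": 0.0455},
  {"rx": 0, "ry": 0, "rz": 0, "dx": 0.02, "dy": 0.0063, "dz": 0, "fingers": 0.0455},
  {"rx": 0, "ry": 0, "rz": 0, "dx": 0.02, "dy": 0.0063, "dz": 0, "fingers": 0.0455},
  {"rx": 0, "ry": 0, "rz": 0, "dx": 0.02, "dy": 0.0063, "dz": 0, "fingers": 0.0455},
  {"rx": 0, "ry": 0, "rz": 0, "dx": 0.018, "dy": 0.0056, "dz": 0, "fingers": 0.0455},
  {"rx": 0, "ry": 0, "rz": 0, "dx": 0.012, "dy": 0.0037, "dz": 0, "fingers": 0.0455},
  {"rx": 0, "ry": 0, "rz": 0, "dx": 0.007, "dy": 0.0018, "dz": 0, "fingers": 0.0455},
  {"rx": 0, "ry": 0, "rz": 0, "dx": 0.003, "dy": 0.0008, "dz": 0, "fingers": 0.0455},
])

```text
time_s: 12.45
position: [0.5726, 0.205, 0.2421]
tool_rot: [[-0.249, 0.968, -0.001], [0.968, 0.249, -0.0], [-0.0, -0.001, -1.0]]
ft_force: [-0.1, 0.7, -2.5]
grip_width: 0.0461
gripper_force: 12.5
```

Now over the light. Lowering 55 mm, to put the lower end at about 0.125 m.

>>> arm_command([
  {"rx": 0, "ry": 0, "rz": 0, "dx": 0, "dy": 0, "dz": 0.004, "fingers": 0.0455},
  {"rx": 0, "ry": 0, "rz": 0, "dx": 0, "dy": 0, "dz": 0.008, "fingers": 0.0455},
  {"rx": 0, "ry": 0, "rz": 0, "dx": 0, "dy": 0, "dz": 0.01, "fingers": 0.0455},
  {"rx": 0, "ry": 0, "rz": 0, "dx": 0, "dy": 0, "dz": 0.01, "fingers": 0.0455},
  {"rx": 0, "ry": 0, "rz": 0, "dx": 0, "dy": 0, "dz": 0.01, "fingers": 0.0455},
  {"rx": 0, "ry": 0, "rz": 0, "dx": 0, "dy": 0, "dz": 0.008, "fingers": 0.0455},
  {"rx": 0, "ry": 0, "rz": 0, "dx": 0, "dy": 0, "dz": 0.004, "fingers": 0.0455},
  {"rx": 0, "ry": 0, "rz": 0, "dx": 0, "dy": 0, "dz": 0.001, "fingers": 0.0455},
  {"rx": 0, "ry": 0, "rz": 0, "dx": 0, "dy": 0, "dz": 0, "fingers": 0.0455},
  {"rx": 0, "ry": 0, "rz": 0, "dx": 0, "dy": 0, "dz": 0, "fingers": 0.0455},
  {"rx": 0, "ry": 0, "rz": 0, "dx": 0, "dy": 0, "dz": 0, "fingers": 0.0455},
  {"rx": 0, "ry": 0, "rz": 0, "dx": 0, "dy": 0, "dz": 0, "fingers": 0.0455},
])

```text
time_s: 13.65
position: [0.573, 0.2044, 0.1876]
tool_rot: [[-0.248, 0.969, 0.0], [0.969, 0.248, 0.0], [-0.0, 0.0, -1.0]]
ft_force: [0.3, -0.4, -2.9]
grip_width: 0.046
gripper_force: 12.5
```

```bash
python3 - <<'E'
from h import *
np.set_printoptions(precision=3,suppress=True)
s=env.observe();p=s["position"];print(p,s["gripper_force"],s["ft_force"])
C=[]
for n in("scene","side"):
    im=env.get_image(n);z0=p[2]-.063
    print(n,"pred",cyl(im,p[0],p[1],z0,z0+.12,.024),[r["box"] for r in env.look_for("sleeve_tall",im)[:2]])
    for r in env.tip_of("sleeve_tall",im)[:1]:print(r,atz(im,r["location"],z0))
    c=im["color"].copy();u,v=proj(im,(p[0],p[1],z0)).astype(int);C.append(c[v-130:v+90,u-80:u+80])
cv2.imwrite("pics/v5.png",cv2.resize(np.hstack(C),None,fx=2.3,fy=2.3,interpolation=cv2.INTER_CUBIC))
E
```

```text
[0.573 0.204 0.188] 12.487132572568953 [ 0.323 -0.353 -2.868]
scene pred [401.728 175.772 441.273 238.56 ] [[402.8, 189.0, 436.0, 239.7]]
{'location': [413.8, 225.5], 'p': 0.88} [0.568 0.2   0.125]
side pred [278.696 204.096 306.15  262.835] [[281.4, 212.3, 309.2, 265.9]]
{'location': [296.5, 278.3], 'p': 0.62} [0.552 0.262 0.125]
```

View pics/v5.png

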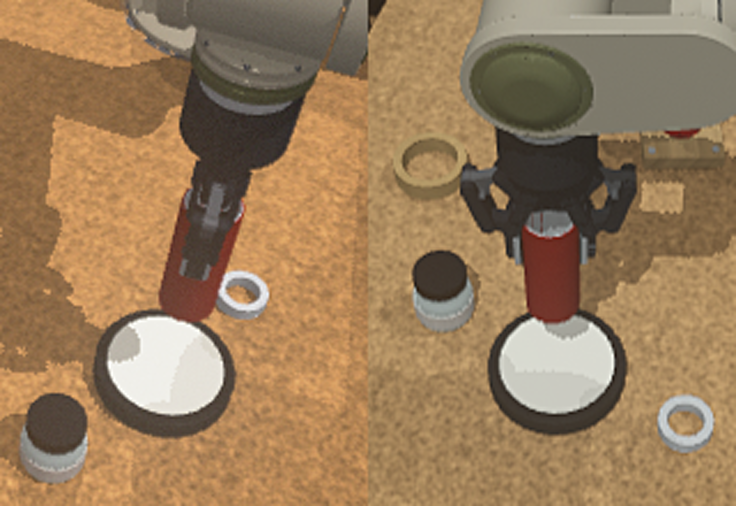

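The sleeve hangs upright over the white disc, and its bottom edge (scene row 240, side row 266) matches the prediction within 1–3 px. Now holding for over 3 s.

>>> arm_command([
  {"rx": 0, "ry": 0, "rz": 0, "dx": 0, "dy": 0, "dz": 0, "fingers": 0.0455},
  {"rx": 0, "ry": 0, "rz": 0, "dx": 0, "dy": 0, "dz": 0, "fingers": 0.0455},
  {"rx": 0, "ry": 0, "rz": 0, "dx": 0, "dy": 0, "dz": 0, "fingers": 0.0455},
  {"rx": 0, "ry": 0, "rz": 0, "dx": 0, "dy": 0, "dz": 0, "fingers": 0.0455},
  {"rx": 0, "ry": 0, "rz": 0, "dx": 0, "dy": 0, "dz": 0, "fingers": 0.0455},
  {"rx": 0, "ry": 0, "rz": 0, "dx": 0, "dy": 0, "dz": 0, "fingers": 0.0455},
  {"rx": 0, "ry": 0, "rz": 0, "dx": 0, "dy": 0, "dz": 0, "fingers": 0.0455},
  {"rx": 0, "ry": 0, "rz": 0, "dx": 0, "dy": 0, "dz": 0, "fingers": 0.0455},
  {"rx": 0, "ry": 0, "rz": 0, "dx": 0, "dy": 0, "dz": 0, "fingers": 0.0455},
  {"rx": 0, "ry": 0, "rz": 0, "dx": 0, "dy": 0, "dz": 0, "fingers": 0.0455},
  {"rx": 0, "ry": 0, "rz": 0, "dx": 0, "dy": 0, "dz": 0, "fingers": 0.0455},
  {"rx": 0, "ry": 0, "rz": 0, "dx": 0, "dy": 0, "dz": 0, "fingers": 0.0455},
])

```text
time_s: 15.15
position: [0.5729, 0.2044, 0.1873]
tool_rot: [[-0.248, 0.969, -0.0], [0.969, 0.248, 0.0], [0.0, -0.0, -1.0]]
ft_force: [0.2, 0.6, -2.5]
grip_width: 0.0463
gripper_force: 12.5
```

>>> arm_command([
  {"rx": 0, "ry": 0, "rz": 0, "dx": 0, "dy": 0, "dz": 0, "fingers": 0.0455},
  {"rx": 0, "ry": 0, "rz": 0, "dx": 0, "dy": 0, "dz": 0, "fingers": 0.0455},
  {"rx": 0, "ry": 0, "rz": 0, "dx": 0, "dy": 0, "dz": 0, "fingers": 0.0455},
  {"rx": 0, "ry": 0, "rz": 0, "dx": 0, "dy": 0, "dz": 0, "fingers": 0.0455},
  {"rx": 0, "ry": 0, "rz": 0, "dx": 0, "dy": 0, "dz": 0, "fingers": 0.0455},
  {"rx": 0, "ry": 0, "rz": 0, "dx": 0, "dy": 0, "dz": 0, "fingers": 0.0455},
  {"rx": 0, "ry": 0, "rz": 0, "dx": 0, "dy": 0, "dz": 0, "fingers": 0.0455},
  {"rx": 0, "ry": 0, "rz": 0, "dx": 0, "dy": 0, "dz": 0, "fingers": 0.0455},
  {"rx": 0, "ry": 0, "rz": 0, "dx": 0, "dy": 0, "dz": 0, "fingers": 0.0455},
  {"rx": 0, "ry": 0, "rz": 0, "dx": 0, "dy": 0, "dz": 0, "fingers": 0.0455},
  {"rx": 0, "ry": 0, "rz": 0, "dx": 0, "dy": 0, "dz": 0, "fingers": 0.0455},
  {"rx": 0, "ry": 0, "rz": 0, "dx": 0, "dy": 0, "dz": 0, "fingers": 0.0455},
])

```text
time_s: 16.35
position: [0.5729, 0.2043, 0.1873]
tool_rot: [[-0.248, 0.969, 0.0], [0.969, 0.248, 0.0], [-0.0, 0.0, -1.0]]
ft_force: [0.5, -0.0, -2.1]
grip_width: 0.0463
gripper_force: 12.5
```

>>> arm_command([
  {"rx": 0, "ry": 0, "rz": 0, "dx": 0, "dy": 0, "dz": 0, "fingers": 0.0455},
  {"rx": 0, "ry": 0, "rz": 0, "dx": 0, "dy": 0, "dz": 0, "fingers": 0.0455},
  {"rx": 0, "ry": 0, "rz": 0, "dx": 0, "dy": 0, "dz": 0, "fingers": 0.0455},
  {"rx": 0, "ry": 0, "rz": 0, "dx": 0, "dy": 0, "dz": 0, "fingers": 0.0455},
  {"rx": 0, "ry": 0, "rz": 0, "dx": 0, "dy": 0, "dz": 0, "fingers": 0.0455},
  {"rx": 0, "ry": 0, "rz": 0, "dx": 0, "dy": 0, "dz": 0, "fingers": 0.0455},
  {"rx": 0, "ry": 0, "rz": 0, "dx": 0, "dy": 0, "dz": 0, "fingers": 0.0455},
  {"rx": 0, "ry": 0, "rz": 0, "dx": 0, "dy": 0, "dz": 0, "fingers": 0.0455},
  {"rx": 0, "ry": 0, "rz": 0, "dx": 0, "dy": 0, "dz": 0, "fingers": 0.0455},
  {"rx": 0, "ry": 0, "rz": 0, "dx": 0, "dy": 0, "dz": 0, "fingers": 0.0455},
  {"rx": 0, "ry": 0, "rz": 0, "dx": 0, "dy": 0, "dz": 0, "fingers": 0.0455},
  {"rx": 0, "ry": 0, "rz": 0, "dx": 0, "dy": 0, "dz": 0, "fingers": 0.0455},
])

```text
time_s: 17.55
position: [0.5729, 0.2043, 0.1873]
tool_rot: [[-0.248, 0.969, 0.0], [0.969, 0.248, 0.0], [0.0, 0.0, -1.0]]
ft_force: [-0.4, -0.8, -1.8]
grip_width: 0.0462
gripper_force: 12.5
```

```bash
python3 - <<'E'
from h import *
s=env.observe();print(s["time_s"],s["gripper_force"],s["ft_force"],s["grip_width"])
C=[]
for n in("scene","side"):
    im=env.get_image(n);print([r["box"] for r in env.look_for("sleeve_tall",im)[:1]])
    u,v=proj(im,(.573,.204,.125)).astype(int);C.append(im["color"][v-130:v+90,u-80:u+80])
cv2.imwrite("pics/v6.png",cv2.resize(np.hstack(C),None,fx=2.3,fy=2.3,interpolation=cv2.INTER_CUBIC))
E
```

```text
17.55 12.486842153593898 [-0.44088408 -0.77665903 -1.81040915] 0.046164639312873235
[[403.7, 179.1, 438.0, 239.6]]
[[278.6, 213.1, 308.6, 266.2]]
```

View pics/v6.png

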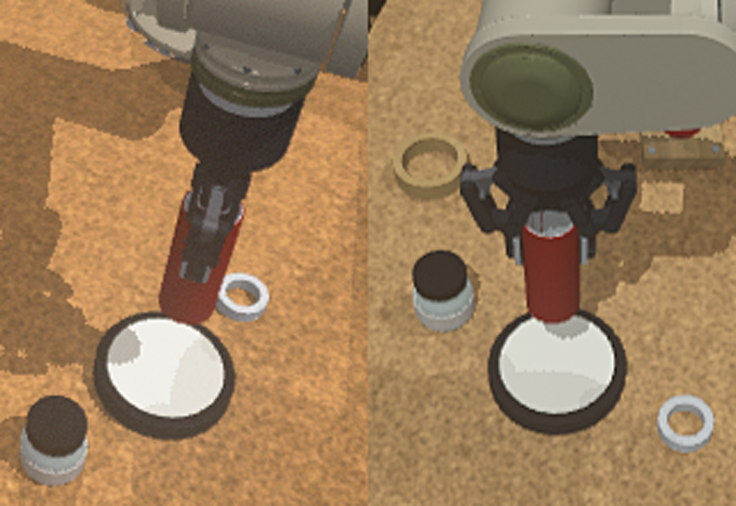

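The picture is the same as before the hold: bottom edge at scene row 240 and side row 266, steady and upright. Handing in.

```bash
python3 -c "
from rig import env
print(env.close_job())"
```

```text
the job is handed in; nothing more can be done
None
```

The job is handed in with the arm still holding the tall sleeve upright and still, centred over the light, its lower end about 10 cm above it, at 12.5 N per finger after a hold of more than 3 s; no verdict was returned.

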